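# Set the gap of a lining thicknesser

### The arm

A 7-joint arm with a two-finger parallel gripper is mounted at the origin on the work surface. World frame = base frame: x ahead of the robot, y to its left, z up, the work surface at z = 0. Lengths are in mm, angles in rad, forces in N, time in s.
With the tool pointing down it reaches from about 400 to 875 mm from the base axis. Payload 4.4 kg.
Tool frame: the origin (TCP) lies at the very end of the fingers, on their centre line; the grasp point (between the pads) lies 19 mm behind it; z points along the fingers, y is the direction in which the jaws open and shut (so a half turn about z gives the same grasp; the last joint's range is limited). The gripper opens to 85 mm and grips with 20 to 120 N. Pads are 22 mm wide; open, the fingers measure 114 mm over their backs; the gripper's body (76 mm by 85 mm) begins 54 mm behind the grasp point. The pads swing forward as they close: fully open they stand 13 mm farther back than shut.
Start: joints at [1.156, 0.628, 0.038, 1.517, -0.027, 0.996, -0.02], TCP at [222.179, -610.864, 231.313] pointing down, gripper open.
Joint ranges: [-3.06, 3.06], [-0.37, 2.12], [-1.25, 1.32], [0.18, 2.47], [-1.1, 4.24], [0.23, 1.98], [-2.94, 2.94]. Speed limits (rad/s): [2.57, 2.57, 3.14, 3.14, 3.14, 3.14, 3.14].

### API

Orientations are given as [roll, pitch, yaw] about the fixed x, y, z axes, in that order (R = Rz(yaw) Ry(pitch) Rx(roll)).
In Python, from cell import read_state, get_image, calibration, finish_job gives the robot as it stands. The module is installed in compiled form; this text tells all that it offers.
- The arm moves only by the tool apply_moves, never from a script. Its argument "increments" is a list of rows, each an object of numbers: "tx", "ty", "tz": the shift along the world's x, y, z in m; "rx", "ry", "rz": the turn, a rotation vector about the world's x, y, z in units of 5 degrees (1.0 is 5 degrees); "claw": the finger opening in m, from 0 to 0.0854. In form: [{"tx": .., "ty": .., "tz": .., "rx": .., "ry": .., "rz": .., "claw": ..}, ...]. A call has 1 to 12 rows; each row is the pose to reach, as a shift and turn from the pose commanded when the call began; what a row does not reach only later rows make up. A row lasts 1/10 s, in which the tool goes at most 50 mm and 8.59 degrees, less where a joint would pass 70% of its speed; a pose out of reach is approached as far as the arm can. A call with a gripper value outside its range is refused whole. The fingers move at their own pace and stop on an object; the grip force is fixed at half the most. Time passes only in rows, so rows that repeat a pose let the fingers close. It gives the time, the measured TCP pose, the force and the opening at its end, in the units of the state.
- read_state(): the state, without advancing time (a new reading comes with each control period).
- get_image(name): name is "scene" or "top"; returns the picture (384x512x3 uint8, red, green, blue); there is no depth.
- calibration(name): a dict with "camera_matrix" (3x3 intrinsics, pixels), "origin" and "attitude" of the camera in the world. Camera axes: x right, y up, looking along -z (the intrinsics and any distortion apply to the point x, -y, -z); pixel columns grow to the right and rows downward; lengths in mm; the calibration is good to about 2 mm. A picture is of the moment at which its call begins. calibration takes no time and is no camera call.
- finish_job(): hands the job in, once; it reports no verdict.
The state is a dict: "clock": time; "qpos": joint angles; "qd": joint speeds; "tau": joint torques, N m; "eef_pos": TCP position; "tool_rot": TCP orientation; "force": force on the tool from outside, world axes, zero at the start; "torque": the same for the moment, N m; "width": finger opening in mm.
Only numpy, scipy, OpenCV 4.12 (cv2) and the standard library are available. Lean on these libraries where they do the work, as an engineer would, in place of code of your own. Each camera call takes 0.05 s, during which the arm holds its last target. There are 200 camera calls.

### The job

Set the gap on the violin maker's lining thicknesser: first clear the chips by pushing the sprung ejector plunger all the way down and letting it come right back up. Then turn the winged thumbscrew clockwise (seen from above) until the blade seats on the anvil, back it off a quarter turn, and finish with the wing still gripped between the fingers, holding it still there. Leave the jar, brush and wooden pieces on the bench where they are.

Things in the scene. Friction and masses are not known exactly. Their poses are not given: they have to be found in the camera images.
- bed: Fixed maple board 130 x 340 mm, 20 mm thick, lying on the bench; origin at the centre of its underside, x across its short side, y along its long side. The thicknesser and the ejector are bolted on its top, 95 mm from its centre, one at each end of its long side; which end is which varies. It cannot be moved.
- thicknesser: Fixed dark steel frame, 80 x 90 mm in plan (x, y), on the bed: two cheeks carry a 40 x 88 mm crosshead, its top 86 mm above the frame's underside; a light-metal blade holder hangs under it over a steel anvil (top at 30 mm). Origin at the centre of its underside, z up, axes parallel to the bed's. The thumbscrew stands on its vertical centre line.
- thumbscrew (a joint): Turn of the thumbscrew, rad: 0 = seated (blade on anvil, hard stop), growing anticlockwise from above as it backs off, to 4.5; starts at 1.2 to 3.4. A quarter turn off the seat is 1.57. Stays where left (friction 0.04 N m). Captive: the wing turns without rising or sinking; the blade rises 2 mm a quarter turn. At 0 the wing lies along the frame's x.
- wing_grip (a point): Centre of the thumbscrew's brass wing, on the screw's vertical axis, 112 mm above the frame's underside. The wing is a flat upright bar 50 mm long (this point's x), 10 mm thick (y), 24 mm high (z up; 12 mm above and below this point); below it a 9 mm neck leaves 14 mm free down to the crosshead. The point turns with the wing.
- ejector: Fixed dark steel housing, round, 48 mm in diameter and 50 mm high, on a 70 x 70 mm foot plate bolted on the bed; origin at the centre of its underside, z up. The plunger comes out of its top.
- plunger (a joint): Stroke of the sprung plunger, m: 0 up (rest), 0.015 fully down against its stop. Its spring takes about 3 N to start and 10 N at the bottom, and pushes it back up when it is let go.
- plunger_top (a point): Centre of the top face of the plunger's flat steel head (34 mm in diameter, 8 mm thick); it moves with the plunger. Up, it is 75 mm above the underside of the ejector; fully down 60 mm. It is pressed straight down.
- glue_jar: Bystander: a closed glue jar, 54 mm in diameter, 65 mm high, standing; origin at the centre of its underside. Not to be disturbed.
- glue_brush: Bystander: a brush lying on the bench; origin under its middle, x along it. Not to be disturbed.
- bridge_blank: Bystander: two stacked maple bridge blanks in one piece, 50 x 64 x 13 mm; origin at the centre of the underside. Not to be disturbed.
- lining_block: Bystander: a dark wood block 120 x 35 x 28 mm; origin at the centre of its underside, x along it. Not to be disturbed.

How it is judged:
By the outcome, as a careful person would: the job done as asked, in the order asked, and still so for the second after the job is handed in, while the arm keeps its last pose, push and grip.
It also fails if it takes over 72 s, if anything falls off the work surface, if the arm or the gripper's body presses on something with over 40 N, if the wrist force passes 120 N, or if a joint passes its speed limit or range.

## Working session

There is one attempt and no reset: what is moved stays moved. The work goes in short steps, Python scripts to look and compute and a tool call to move; the robot and the scene stay as the last step left them, time stands still between calls to the robot, and variables do not carry over. Pictures are saved under pics/ and viewed, about 8 in all and at most 12, crops included, and the job is handed in when it is done.

Besides the shell and the picture viewer there is one more tool, called after ">>>" by a JSON object that holds its "name" and its "arguments". apply_moves: Moves the arm, as the interface text tells. Its arguments: {"type":"object","properties":{"increments":{"type":"array"}},"required":["increments"]}

```bash
mkdir -p pics; python3 - <<'E'
from cell import *
import cv2
s=read_state(); print({k:s[k] for k in('clock','eef_pos','tool_rot','force','width')})
for n in('scene','top'):
    im=get_image(n); cv2.imwrite(f'pics/{n}0.png',im[:,:,::-1]); 
    print(n,calibration(n))
a=cv2.imread('pics/scene0.png');b=cv2.imread('pics/top0.png')
cv2.imwrite('pics/both0.png',cv2.resize(b,(768,576)))
E
```

```text
{'clock': 0.0, 'eef_pos': array([ 221.92348381, -610.25659041,  230.38863872]), 'tool_rot': array([-3.13966658e+00,  5.07399589e-05,  3.48763117e-01]), 'force': array([0.25775239, 0.50115642, 0.52713462]), 'width': 85.39218612219133}
scene {'camera_matrix': array([[360.74146532,   0.        , 261.55077402],
       [  0.        , 360.74146532, 192.05212528],
       [  0.        ,   0.        ,   1.        ]]), 'origin': array([1076.02335969,  -76.47122106,  872.22026635]), 'attitude': array([ 0.55882997, -0.00328134,  1.38074675])}
top {'camera_matrix': array([[347.75644792,   0.        , 251.99833542],
       [  0.        , 347.75644792, 196.52076529],
       [  0.        ,   0.        ,   1.        ]]), 'origin': array([476.55461275,  43.9496998 , 924.56012165]), 'attitude': array([ 0.16310734, -0.03079722, -1.56385306])}
```

View pics/scene0.png

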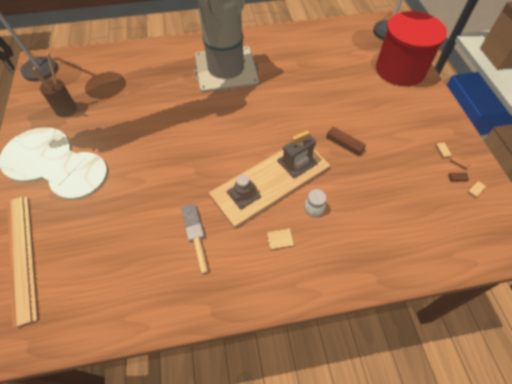

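View pics/both0.png

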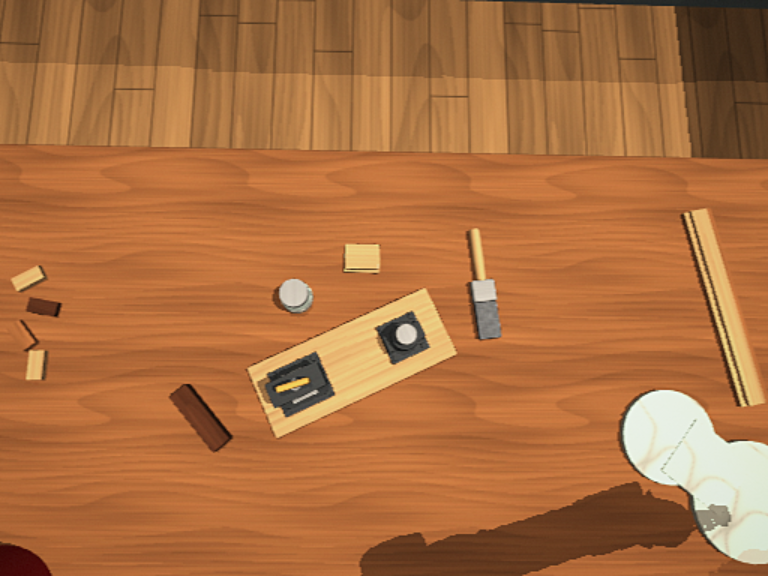

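Scene view: bed at about (270,185), with the ejector near (243,187), the thicknesser near (299,153) and the yellow wing near (301,136). Top view (at 2x scale): wing at (292,384), plunger head at (406,334), jar (294,294), block (200,417), blank (362,258), brush (484,290). Next I'll measure from both views.

```bash
cat > h.py <<'E'
import numpy as np, cv2
from cell import calibration
from scipy.spatial.transform import Rotation as R
C={n:calibration(n) for n in('scene','top')}
def ray(n,uv):
    c=C[n];K=c['camera_matrix'];x=(uv[0]-K[0,2])/K[0,0];y=(uv[1]-K[1,2])/K[1,1]
    d=R.from_euler('xyz',c['attitude']).as_matrix()@np.array([x,-y,-1]);return c['origin'],d/np.linalg.norm(d)
def plane(n,uv,z):
    o,d=ray(n,uv);return o+d*(z-o[2])/d[2]
def tri(a,b):
    o1,d1=ray('scene',a);o2,d2=ray('top',b)
    t=np.linalg.lstsq(np.c_[d1,-d2],o2-o1,rcond=None)[0];p,q=o1+t[0]*d1,o2+t[1]*d2
    return (p+q)/2,np.linalg.norm(p-q)
def proj(n,P):
    c=C[n];p=R.from_euler('xyz',c['attitude']).as_matrix().T@(np.asarray(P,float)-c['origin']);K=c['camera_matrix']
    return np.array([K[0,2]+K[0,0]*p[0]/-p[2],K[1,2]+K[1,1]*-p[1]/-p[2]])
def blobs(im,box,lo,hi,amin=15):
    x0,y0,x1,y1=box;h=cv2.cvtColor(im,cv2.COLOR_BGR2HSV);m=np.zeros(h.shape[:2],np.uint8)
    m[y0:y1,x0:x1]=cv2.inRange(h,lo,hi)[y0:y1,x0:x1]
    n,l,st,ce=cv2.connectedComponentsWithStats(m)
    return [(ce[i],st[i],l==i) for i in range(1,n) if st[i][4]>=amin]
E
python3 - <<'E'
from h import *
B={'scene':(205,120,335,225),'top':(160,185,310,295)}
for n in B:
    im=cv2.imread(f'pics/{n}0.png')
    for nm,lo,hi in(('brass',(18,150,120),(32,255,255)),('grey',(0,0,120),(180,70,255))):
        for c,s,m in blobs(im,B[n],lo,hi,8):
            r=cv2.minAreaRect(np.argwhere(m)[:,::-1].astype(np.float32));print(n,nm,c.round(1),s,np.round(r[1],1),r[2])
    x0,y0,x1,y1=B[n];c=cv2.resize(im[y0:y1,x0:x1],None,fx=5 if n=='top' else 5,fy=5,interpolation=cv2.INTER_CUBIC);cv2.imwrite(f'pics/c_{n}.png',c)
E
```

```text
scene grey [300.8 159.7] [295 155  13  11  87] [ 7.8 13.3] 56.3099365234375
scene grey [242.2 180.7] [236 175  14  12 123] [13. 11.] 0.0
scene grey [315.4 202.5] [305 190  21  26 421] [19.3 25.6] 18.43494987487793
top brass [194.4 256.1] [184 252  22   9  78] [ 3.5 22.5] 71.56504821777344
top grey [196.7 196.3] [186 186  23  22 370] [22.6 19.8] 45.0
top grey [270.6 222.3] [264 216  14  14 154] [13. 13.] 90.0
top grey [203. 264.] [195 260  17   9  43] [ 2.2 17.9] 65.224853515625
```

View pics/c_scene.png

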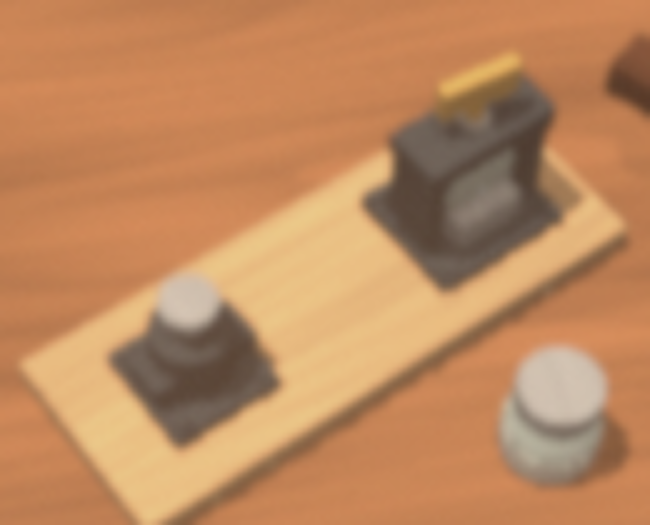

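View pics/c_top.png

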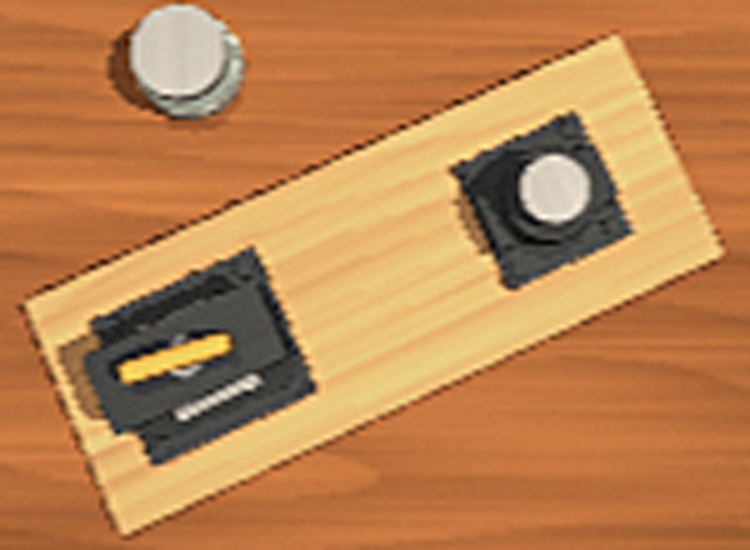

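Crops: the scene view shows the bright top face of the wing, centred near crop (480,79), i.e. (301,136) full, and the plunger head at (242,180). The top view shows the wing at (194.4,256), the plunger head at (270.6,222), and bed corners at crop (22,305), (617,35), (723,250) and (122,535).

```bash
python3 - <<'E'
from h import *
im={n:cv2.imread(f'pics/{n}0.png') for n in('scene','top')}
# bed: corners on z=20, top view & scene view
f=lambda x,y,o:((x+.5)/5-.5+o[0],(y+.5)/5-.5+o[1])
T=[f(x,y,(160,185)) for x,y in((22,305),(617,35),(723,250),(122,535))]
P=np.array([plane('top',t,20) for t in T]);print('bed top',P.round(0).tolist(),'sides',np.linalg.norm(np.roll(P,-1,0)-P,axis=1).round(1))
S=[f(x,y,(205,120)) for x,y in((20,365),(145,525),(628,230))]
Q=np.array([plane('scene',s,20) for s in S]);print('bed scene',Q.round(0).tolist(),np.linalg.norm(np.diff(Q,axis=0),axis=1))
print('centre',P.mean(0),(Q[0]+Q[2])/2)
yv=(P[0]+P[3]-P[1]-P[2])/2;yv/=np.linalg.norm(yv);print('bed y axis deg',np.degrees(np.arctan2(yv[1],yv[0])))
print('thick exp',P.mean(0)+95*yv,'ej exp',P.mean(0)-95*yv)
p=tri((242.2,180.2),(270.6,222.3));print('plunger',p)
# wing masks
h=cv2.cvtColor(im['scene'],cv2.COLOR_BGR2HSV);print(h[132:142,290:312,0]);print(h[132:142,290:312,2])
for lo in((15,80,150),(15,100,170)):
  for c,s,m in blobs(im['scene'],(290,128,313,143),lo,(35,255,255)):
    r=cv2.minAreaRect(np.argwhere(m)[:,::-1].astype(np.float32));print(c,s,r)
print('wing',tri((301,135.3),(194.4,256)))
for n,u in(('scene',(301,135.3)),('top',(194.4,256))):print(n,'wing@144',plane(n,u,144))
for n,u in(('scene',(242.2,180.2)),('top',(270.6,222.3))):print(n,'pl@95',plane(n,u,95))
E
```

```text
bed top [[496.0, 241.0, 20.0], [640.0, -65.0, 20.0], [527.0, -119.0, 20.0], [382.0, 186.0, 20.0]] sides [338.6 125.5 338.3 126.6]
bed scene [[527.0, -118.0, 20.0], [639.0, -65.0, 20.0], [501.0, 241.0, 20.0]] [123.5854365  335.38799832]
centre [511.09223701  60.75674341  20.        ] [514.33076538  61.57432544  20.        ]
bed y axis deg 115.28741262800159
thick exp [470.51210976 146.65350279  20.        ] ej exp [551.67236426 -25.14001598  20.        ]
plunger (array([551.7731488 , -25.14920823,  91.57913196]), np.float64(1.566381382025088))
[[12 12 12 12 12 12 12 12 12 13 14 14 15 16 18 18 19 18 17 15 13 12]
 [12 12 12 12 12 12 12 13 14 15 16 17 18 19 19 18 18 17 16 15 13 12]
 [12 12 12 12 13 13 14 15 16 18 19 19 19 18 18 17 17 17 16 14 12 12]
 [12 12 13 14 14 15 17 18 19 19 19 18 17 17 17 17 16 16 16 13 12 12]
 [12 12 13 15 17 18 19 19 19 18 18 17 17 17 17 16 16 16 16 14 12 11]
 [12 13 15 17 19 19 19 18 17 17 17 17 17 16 17 16 16 16 15 14 12 11]
 [12 13 15 17 18 18 17 17 17 17 16 16 16 16 16 16 16 15 14 14 13 12]
 [12 13 15 16 17 17 17 16 16 16 16 16 16 16 16 15 14 14 13 13 12 12]
[... 977 characters left out ...]
 [172 162 151 144 138 133 131 132 132 132 130 127 115 101  92  87  85  87
   87  88  91  97]]
[300.10344828 135.14942529] [292 130  18  12  87] ((299.9051818847656, 135.11207580566406), (4.595726013183594, 19.170743942260742), 66.80140686035156)
[300.20547945 134.71232877] [292 130  18  10  73] ((300.137939453125, 134.65516662597656), (3.9391934871673584, 18.382904052734375), 66.80140686035156)
wing (array([471.10006475, 148.2755288 , 139.22875966]), np.float64(1.7493944953327776))
scene wing@144 [475.12854047 147.68911199 144.        ]
top wing@144 [470.95250596 146.78412742 144.        ]
scene pl@95 [554.25530341 -24.61413202  95.        ]
top pl@95 [551.31777232 -25.63321596  95.        ]
```

```bash
python3 - <<'E'
from h import *
f=lambda x,y,o:((x+.5)/5-.5+o[0],(y+.5)/5-.5+o[1])
print('TCP px',proj('scene',(222,-610,231)),proj('top',(222,-610,231)),'cup on table',plane('scene',(65,112),0))
im=cv2.imread('pics/top0.png')
c,s,m=max(blobs(im,(160,185,310,295),(18,120,110),(34,255,255),8),key=lambda b:b[1][4] if abs(b[0][0]-194)<5 else 0)
w=im.astype(float)
h=cv2.cvtColor(im,cv2.COLOR_BGR2HSV)[248:266,180:210].astype(float);W=np.clip(h[...,1]-60,0,None)*np.clip(h[...,2]-60,0,None)*(np.abs(h[...,0]-24)<9)
yy,xx=np.mgrid[248:266,180:210];pts=np.array([plane('top',(x,y),144)[:2] for x,y in zip(xx.ravel(),yy.ravel())]);W=W.ravel()
mu=(W[:,None]*pts).sum(0)/W.sum();cv=((pts-mu).T*W)@(pts-mu)/W.sum();e,v=np.linalg.eigh(cv);print('top wing',mu,np.sqrt(12*e),np.degrees(np.arctan2(*v[::-1,1]))%180)
a,b=[plane('scene',f(x,y,(205,120)),144) for x,y in((440,94),(520,63))];print('scene wing',np.degrees(np.arctan2(*(b-a)[1::-1])),np.linalg.norm(b-a),(a+b)/2)
E
```

```text
TCP px [-4.21982161 81.14511011] [583.32138579 391.73130046] cup on table [ 1.13386162e+02 -5.49498960e+02 -1.13686838e-13]
top wing [470.75791729 146.56137785] [ 9.35056449 49.12007515] 107.50361737830856
scene wing 105.45454657226328 48.565381565871306 [474.89257514 146.79210992 144.        ]
```

>>> {"name": "apply_moves", "arguments": {"increments": [{"tx": 0.03, "ty": 0.04, "tz": 0.02, "rz": 1, "claw": 0}, {"tx": 0.33, "ty": 0.586, "tz": -0.03, "rz": 17.5, "claw": 0}, {"tx": 0.33, "ty": 0.586, "tz": -0.03, "rz": 17.5, "claw": 0}, {"tx": 0.33, "ty": 0.586, "tz": -0.03, "rz": 17.5, "claw": 0}, {"tx": 0.33, "ty": 0.586, "tz": -0.03, "rz": 17.5, "claw": 0}, {"tx": 0.33, "ty": 0.586, "tz": -0.03, "rz": 17.5, "claw": 0}, {"tx": 0.33, "ty": 0.586, "tz": -0.03, "rz": 17.5, "claw": 0}, {"tx": 0.33, "ty": 0.586, "tz": -0.03, "rz": 17.5, "claw": 0}, {"tx": 0.33, "ty": 0.586, "tz": -0.03, "rz": 17.5, "claw": 0}, {"tx": 0.33, "ty": 0.586, "tz": -0.03, "rz": 17.5, "claw": 0}, {"tx": 0.33, "ty": 0.586, "tz": -0.03, "rz": 17.5, "claw": 0}, {"tx": 0.33, "ty": 0.586, "tz": -0.03, "rz": 17.5, "claw": 0}]}}

```text
$.increments[0]: bad value
```

>>> {"name": "apply_moves", "arguments": {"increments": [{"tx": 0.03, "ty": 0.04, "tz": 0.02, "rx": 0.0, "ry": 0.0, "rz": 1.0, "claw": 0.0}, {"tx": 0.33, "ty": 0.586, "tz": -0.03, "rx": 0.0, "ry": 0.0, "rz": 17.5, "claw": 0.0}, {"tx": 0.33, "ty": 0.586, "tz": -0.03, "rx": 0.0, "ry": 0.0, "rz": 17.5, "claw": 0.0}, {"tx": 0.33, "ty": 0.586, "tz": -0.03, "rx": 0.0, "ry": 0.0, "rz": 17.5, "claw": 0.0}, {"tx": 0.33, "ty": 0.586, "tz": -0.03, "rx": 0.0, "ry": 0.0, "rz": 17.5, "claw": 0.0}, {"tx": 0.33, "ty": 0.586, "tz": -0.03, "rx": 0.0, "ry": 0.0, "rz": 17.5, "claw": 0.0}, {"tx": 0.33, "ty": 0.586, "tz": -0.03, "rx": 0.0, "ry": 0.0, "rz": 17.5, "claw": 0.0}, {"tx": 0.33, "ty": 0.586, "tz": -0.03, "rx": 0.0, "ry": 0.0, "rz": 17.5, "claw": 0.0}, {"tx": 0.33, "ty": 0.586, "tz": -0.03, "rx": 0.0, "ry": 0.0, "rz": 17.5, "claw": 0.0}, {"tx": 0.33, "ty": 0.586, "tz": -0.03, "rx": 0.0, "ry": 0.0, "rz": 17.5, "claw": 0.0}, {"tx": 0.33, "ty": 0.586, "tz": -0.03, "rx": 0.0, "ry": 0.0, "rz": 17.5, "claw": 0.0}, {"tx": 0.33, "ty": 0.586, "tz": -0.03, "rx": 0.0, "ry": 0.0, "rz": 17.5, "claw": 0.0}]}}

```text
clock: 1.3
eef_pos: [514.9, -91.7, 207.0]
tool_rot: [-3.141, -0.0, 1.877]
force: [0.5, -0.0, -0.1]
width: -0.0
```

>>> {"name": "apply_moves", "arguments": {"increments": [{"tx": 0.03, "ty": 0.055, "tz": -0.05, "rx": 0.0, "ry": 0.0, "rz": 0.0, "claw": 0.0}, {"tx": 0.03, "ty": 0.055, "tz": -0.085, "rx": 0.0, "ry": 0.0, "rz": 0.0, "claw": 0.0}, {"tx": 0.03, "ty": 0.055, "tz": -0.085, "rx": 0.0, "ry": 0.0, "rz": 0.0, "claw": 0.0}, {"tx": 0.03, "ty": 0.055, "tz": -0.085, "rx": 0.0, "ry": 0.0, "rz": 0.0, "claw": 0.0}, {"tx": 0.03, "ty": 0.055, "tz": -0.085, "rx": 0.0, "ry": 0.0, "rz": 0.0, "claw": 0.0}]}}

```text
clock: 1.8
eef_pos: [544.6, -40.0, 123.3]
tool_rot: [3.141, 0.001, 1.874]
force: [-0.6, 0.4, 0.6]
width: 0.3
```

```bash
python3 - <<'E'
from h import *
from cell import *
s=read_state(); print({k:s[k] for k in('clock','qpos','eef_pos','tool_rot','force','torque','width')})
f=[]
for n,b in(('scene',(200,95,330,215)),('top',(200,150,350,270))):
    im=get_image(n)[:,:,::-1].copy();cv2.imwrite(f'pics/{n}1.png',im)
    p=proj(n,s['eef_pos']);print(n,p)
    x0,y0,x1,y1=b;c=cv2.resize(im[y0:y1,x0:x1],(400,int(400*(y1-y0)/(x1-x0))),interpolation=cv2.INTER_CUBIC)
    k=400/(x1-x0);cv2.drawMarker(c,tuple(int(v) for v in ((p-[x0,y0]+.5)*k)),(0,0,255),cv2.MARKER_CROSS,14,1)
    f.append(cv2.copyMakeBorder(c,0,400-c.shape[0],0,0,cv2.BORDER_CONSTANT))
cv2.imwrite('pics/ej1.png',np.hstack(f))
E
```

```text
{'clock': 1.8, 'qpos': array([ 0.24412794,  0.64827773, -0.33952339,  1.90465648,  0.34315835,
        0.64467107, -0.0050202 ]), 'eef_pos': array([544.63054951, -39.98053088, 123.34836415]), 'tool_rot': array([3.14129202e+00, 1.25004795e-03, 1.87413958e+00]), 'force': array([-0.62023632,  0.36305435,  0.59211116]), 'torque': array([-0.05849588,  0.01432327,  0.02495449]), 'width': 0.29565820482141125}
scene [235.13553347 171.80755561]
top [277.82485056 224.15577193]
```

View pics/ej1.png

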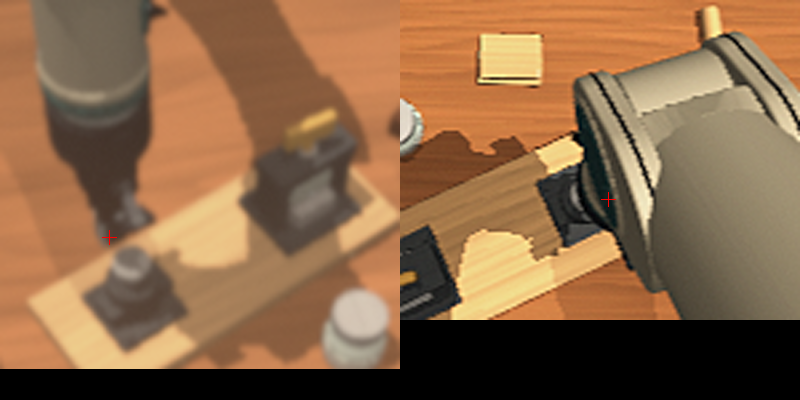

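The left view puts the fingertips (cross at crop (108,237)) up and left of the plunger head at (130,262). That agrees with the measured remaining offset of about (+8,+15) mm. Next is the press.

>>> {"name": "apply_moves", "arguments": {"increments": [{"tx": 0.008, "ty": 0.015, "tz": -0.01, "rx": 0.0, "ry": 0.0, "rz": 0.0, "claw": 0.0}, {"tx": 0.008, "ty": 0.015, "tz": -0.02, "rx": 0.0, "ry": 0.0, "rz": 0.0, "claw": 0.0}, {"tx": 0.008, "ty": 0.015, "tz": -0.024, "rx": 0.0, "ry": 0.0, "rz": 0.0, "claw": 0.0}, {"tx": 0.008, "ty": 0.015, "tz": -0.024, "rx": 0.0, "ry": 0.0, "rz": 0.0, "claw": 0.0}]}}

```text
clock: 2.3
eef_pos: [551.6, -24.7, 98.1]
tool_rot: [-3.14, 0.0, 1.875]
force: [-0.1, -0.4, 0.0]
width: -0.0
```

>>> {"name": "apply_moves", "arguments": {"increments": [{"tx": 0.0, "ty": 0.0, "tz": -0.005, "rx": 0.0, "ry": 0.0, "rz": 0.0, "claw": 0.0}, {"tx": 0.0, "ty": 0.0, "tz": -0.01, "rx": 0.0, "ry": 0.0, "rz": 0.0, "claw": 0.0}, {"tx": 0.0, "ty": 0.0, "tz": -0.01, "rx": 0.0, "ry": 0.0, "rz": 0.0, "claw": 0.0}]}}

```text
clock: 2.6
eef_pos: [552.7, -24.3, 88.4]
tool_rot: [3.141, 0.001, 1.875]
force: [-0.6, -2.2, 5.7]
width: 0.3
```

>>> {"name": "apply_moves", "arguments": {"increments": [{"tx": 0.0, "ty": 0.0, "tz": -0.004, "rx": 0.0, "ry": 0.0, "rz": 0.0, "claw": 0.0}, {"tx": 0.0, "ty": 0.0, "tz": -0.007, "rx": 0.0, "ry": 0.0, "rz": 0.0, "claw": 0.0}, {"tx": 0.0, "ty": 0.0, "tz": -0.007, "rx": 0.0, "ry": 0.0, "rz": 0.0, "claw": 0.0}]}}

```text
clock: 2.9
eef_pos: [552.8, -24.3, 81.9]
tool_rot: [3.141, 0.001, 1.875]
force: [-0.5, -2.2, 8.4]
width: 0.3
```

>>> {"name": "apply_moves", "arguments": {"increments": [{"tx": 0.0, "ty": 0.0, "tz": -0.001, "rx": 0.0, "ry": 0.0, "rz": 0.0, "claw": 0.0}, {"tx": 0.0, "ty": 0.0, "tz": -0.002, "rx": 0.0, "ry": 0.0, "rz": 0.0, "claw": 0.0}, {"tx": 0.0, "ty": 0.0, "tz": -0.002, "rx": 0.0, "ry": 0.0, "rz": 0.0, "claw": 0.0}]}}

```text
clock: 3.2
eef_pos: [552.8, -24.3, 80.2]
tool_rot: [3.141, 0.001, 1.875]
force: [-0.7, -1.4, 9.8]
width: -0.3
```

>>> {"name": "apply_moves", "arguments": {"increments": [{"tx": 0.0, "ty": 0.0, "tz": -0.001, "rx": 0.0, "ry": 0.0, "rz": 0.0, "claw": 0.0}, {"tx": 0.0, "ty": 0.0, "tz": -0.001, "rx": 0.0, "ry": 0.0, "rz": 0.0, "claw": 0.0}]}}

```text
clock: 3.4
eef_pos: [552.8, -24.3, 80.0]
tool_rot: [3.141, 0.002, 1.875]
force: [-4.2, -0.7, 16.1]
width: 0.1
```

>>> {"name": "apply_moves", "arguments": {"increments": [{"tx": 0.0, "ty": 0.0, "tz": -0.001, "rx": 0.0, "ry": 0.0, "rz": 0.0, "claw": 0.0}, {"tx": 0.0, "ty": 0.0, "tz": -0.001, "rx": 0.0, "ry": 0.0, "rz": 0.0, "claw": 0.0}]}}

```text
clock: 3.6
eef_pos: [552.9, -24.3, 79.9]
tool_rot: [3.141, 0.002, 1.875]
force: [-4.5, -2.1, 23.8]
width: -0.3
```

The plunger is on its stop: z holds at 80 mm while the force climbs from 10 to 24 N. Releasing now.

>>> {"name": "apply_moves", "arguments": {"increments": [{"tx": 0.0, "ty": 0.0, "tz": 0.01, "rx": 0.0, "ry": 0.0, "rz": 0.0, "claw": 0.0}, {"tx": 0.0, "ty": 0.0, "tz": 0.03, "rx": 0.0, "ry": 0.0, "rz": 0.0, "claw": 0.0}, {"tx": 0.0, "ty": 0.0, "tz": 0.07, "rx": 0.0, "ry": 0.0, "rz": 0.0, "claw": 0.0}, {"tx": 0.0, "ty": 0.0, "tz": 0.12, "rx": 0.0, "ry": 0.0, "rz": 0.0, "claw": 0.0}, {"tx": -0.02, "ty": 0.04, "tz": 0.12, "rx": 0.0, "ry": 0.0, "rz": 0.0, "claw": 0.0854}, {"tx": -0.04, "ty": 0.085, "tz": 0.12, "rx": 0.0, "ry": 0.0, "rz": 0.0, "claw": 0.0854}, {"tx": -0.06, "ty": 0.13, "tz": 0.12, "rx": 0.0, "ry": 0.0, "rz": 0.0, "claw": 0.0854}, {"tx": -0.081, "ty": 0.171, "tz": 0.12, "rx": 0.0, "ry": 0.0, "rz": 0.0, "claw": 0.0854}, {"tx": -0.081, "ty": 0.171, "tz": 0.1, "rx": 0.0, "ry": 0.0, "rz": 0.0, "claw": 0.0854}, {"tx": -0.081, "ty": 0.171, "tz": 0.1, "rx": 0.0, "ry": 0.0, "rz": 0.0, "claw": 0.0854}, {"tx": -0.081, "ty": 0.171, "tz": 0.1, "rx": 0.0, "ry": 0.0, "rz": 0.0, "claw": 0.0854}]}}

```text
clock: 4.7
eef_pos: [471.4, 146.8, 177.2]
tool_rot: [-3.14, 0.001, 1.875]
force: [0.3, -0.0, 0.0]
width: 85.3
```

```bash
python3 - <<'E'
from h import *
from cell import *
s=read_state(); print({k:s[k] for k in('clock','qpos','eef_pos','tool_rot','force','torque','width')})
f=[]
for n,b in(('scene',(200,95,330,215)),('top',(160,180,310,300))):
    im=get_image(n)[:,:,::-1].copy();cv2.imwrite(f'pics/{n}2.png',im)
    p=proj(n,s['eef_pos'])
    x0,y0,x1,y1=b;c=cv2.resize(im[y0:y1,x0:x1],(400,int(400*(y1-y0)/(x1-x0))),interpolation=cv2.INTER_CUBIC)
    k=400/(x1-x0);cv2.drawMarker(c,tuple(int(v) for v in ((p-[x0,y0]+.5)*k)),(0,0,255),cv2.MARKER_CROSS,14,1)
    f.append(cv2.copyMakeBorder(c,0,400-c.shape[0],0,0,cv2.BORDER_CONSTANT))
    for ce,st,m in blobs(im,b,(0,0,120),(180,70,255),8):print(n,ce.round(1),st)
cv2.imwrite('pics/w2.png',np.hstack(f))
E
```

```text
{'clock': 4.7, 'qpos': array([-0.09096782,  0.50845869, -0.38396737,  1.99480053,  0.29046254,
        0.6921035 , -0.35244548]), 'eef_pos': array([471.44870601, 146.8058591 , 177.17974245]), 'tool_rot': array([-3.14033845e+00,  5.66611759e-04,  1.87502724e+00]), 'force': array([ 0.27815413, -0.00154142,  0.02719215]), 'torque': array([-0.02000797, -0.0258432 , -0.0383235 ]), 'width': 85.28811087461132}
scene [298.4 160.2] [295 155   8  11  50]
scene [242.2 180.8] [236 175  14  12 126]
scene [315.4 202.4] [305 190  21  25 415]
top [196.6 196.3] [186 186  23  22 369]
top [270.6 222.3] [264 216  14  14 154]
top [178.4 239.4] [171 230  17  21  34]
top [176.  252.4] [164 234  31  38 237]
top [163.9 251.7] [160 242  13  18  87]
top [206.3 262.4] [201 260  11   6  26]
top [184.  278.8] [181 272   7  14  18]
top [189.5 292.4] [187 289   6   8  11]
```

View pics/w2.png

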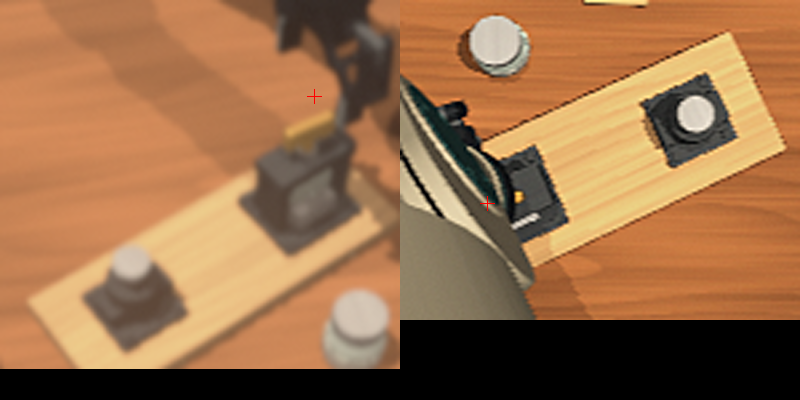

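The plunger head is back at its rest pixels (242.2,180.8) and (270.6,222.3), so it came right back up. The open fingers straddle the wing, with the cross directly above it. Going down and closing.

>>> {"name": "apply_moves", "arguments": {"increments": [{"tx": 0.0, "ty": 0.0, "tz": -0.02, "rx": 0.0, "ry": 0.0, "rz": 0.0, "claw": 0.0854}, {"tx": 0.0, "ty": 0.0, "tz": -0.045, "rx": 0.0, "ry": 0.0, "rz": 0.0, "claw": 0.0854}, {"tx": 0.0, "ty": 0.0, "tz": -0.061, "rx": 0.0, "ry": 0.0, "rz": 0.0, "claw": 0.06}, {"tx": 0.0, "ty": 0.0, "tz": -0.061, "rx": 0.0, "ry": 0.0, "rz": 0.0, "claw": 0.03}, {"tx": 0.0, "ty": 0.0, "tz": -0.061, "rx": 0.0, "ry": 0.0, "rz": 0.0, "claw": 0.02}, {"tx": 0.0, "ty": 0.0, "tz": -0.061, "rx": 0.0, "ry": 0.0, "rz": 0.0, "claw": 0.02}]}}

```text
clock: 5.4
eef_pos: [472.5, 147.6, 117.4]
tool_rot: [3.14, -0.0, 1.875]
force: [0.7, -0.3, 0.1]
width: 28.4
```

>>> {"name": "apply_moves", "arguments": {"increments": [{"tx": 0.0, "ty": 0.0, "tz": 0.0, "rx": 0.0, "ry": 0.0, "rz": 0.0, "claw": 0.0}, {"tx": 0.0, "ty": 0.0, "tz": 0.0, "rx": 0.0, "ry": 0.0, "rz": 0.0, "claw": 0.0}, {"tx": 0.0, "ty": 0.0, "tz": 0.0, "rx": 0.0, "ry": 0.0, "rz": 0.0, "claw": 0.0}, {"tx": 0.0, "ty": 0.0, "tz": 0.0, "rx": 0.0, "ry": 0.0, "rz": 0.0, "claw": 0.0}, {"tx": 0.0, "ty": 0.0, "tz": 0.0, "rx": 0.0, "ry": 0.0, "rz": 0.0, "claw": 0.0}]}}

```text
clock: 5.9
eef_pos: [470.7, 147.2, 117.4]
tool_rot: [-3.141, 0.001, 1.876]
force: [-3.7, -1.0, 7.1]
width: 9.0
```

```bash
python3 - <<'E'
from cell import *
s=read_state(); print({k:s[k] for k in('clock','eef_pos','tool_rot','force','torque','width')})
E
```

```text
{'clock': 5.9, 'eef_pos': array([470.67804115, 147.16139389, 117.38483626]), 'tool_rot': array([-3.14058606e+00,  8.39907453e-04,  1.87576095e+00]), 'force': array([-3.67328274, -0.99531149,  7.07051121]), 'torque': array([-0.29221294,  0.69654635, -0.03359845]), 'width': 9.005584020282987}
```

>>> {"name": "apply_moves", "arguments": {"increments": [{"tx": -0.002, "ty": -0.0006, "tz": 0.0, "rx": 0.0, "ry": 0.0, "rz": 0.0, "claw": 0.0}, {"tx": -0.002, "ty": -0.0006, "tz": 0.0, "rx": 0.0, "ry": 0.0, "rz": -0.5, "claw": 0.0}, {"tx": -0.002, "ty": -0.0006, "tz": 0.0, "rx": 0.0, "ry": 0.0, "rz": -1.0, "claw": 0.0}, {"tx": -0.002, "ty": -0.0006, "tz": 0.0, "rx": 0.0, "ry": 0.0, "rz": -1.5, "claw": 0.0}, {"tx": -0.002, "ty": -0.0006, "tz": 0.0, "rx": 0.0, "ry": 0.0, "rz": -2.0, "claw": 0.0}, {"tx": -0.002, "ty": -0.0006, "tz": 0.0, "rx": 0.0, "ry": 0.0, "rz": -2.5, "claw": 0.0}, {"tx": -0.002, "ty": -0.0006, "tz": 0.0, "rx": 0.0, "ry": 0.0, "rz": -3.0, "claw": 0.0}, {"tx": -0.002, "ty": -0.0006, "tz": 0.0, "rx": 0.0, "ry": 0.0, "rz": -3.0, "claw": 0.0}]}}

```text
clock: 6.7
eef_pos: [470.8, 147.2, 117.4]
tool_rot: [3.139, -0.0, 1.614]
force: [1.1, -1.2, 5.5]
width: 8.8
```

```bash
cat > st.py <<'E'
from cell import *
import numpy as np
s=read_state(); print(s['clock'],s['eef_pos'].round(2),'yaw',np.degrees(s['tool_rot'][2]).round(2),s['tool_rot'].round(4),'F',s['force'].round(1),'M',s['torque'].round(3),'w',s['width'].round(2),'q7',s['qpos'][6].round(2),'tau',s['tau'].round(2))
E
python3 st.py
```

```text
Traceback (most recent call last):
  File "st.py", line 3, in <module>
    s=read_state(); print(s['clock'],s['eef_pos'].round(2),'yaw',np.degrees(s['tool_rot'][2]).round(2),s['tool_rot'].round(4),'F',s['force'].round(1),'M',s['torque'].round(3),'w',s['width'].round(2),'q7',s['qpos'][6].round(2),'tau',s['tau'].round(2))
                                                                                                                                                                                   ^^^^^^^^^^^^^^^^
AttributeError: 'float' object has no attribute 'round'
```

>>> {"name": "apply_moves", "arguments": {"increments": [{"tx": 0.0, "ty": 0.0, "tz": 0.0, "rx": 0.0, "ry": 0.0, "rz": -1.0, "claw": 0.0}, {"tx": 0.0, "ty": 0.0, "tz": 0.0, "rx": 0.0, "ry": 0.0, "rz": -2.0, "claw": 0.0}, {"tx": 0.0, "ty": 0.0, "tz": 0.0, "rx": 0.0, "ry": 0.0, "rz": -3.0, "claw": 0.0}, {"tx": 0.0, "ty": 0.0, "tz": 0.0, "rx": 0.0, "ry": 0.0, "rz": -4.0, "claw": 0.0}, {"tx": 0.0, "ty": 0.0, "tz": 0.0, "rx": 0.0, "ry": 0.0, "rz": -5.0, "claw": 0.0}, {"tx": 0.0, "ty": 0.0, "tz": 0.0, "rx": 0.0, "ry": 0.0, "rz": -6.0, "claw": 0.0}, {"tx": 0.0, "ty": 0.0, "tz": 0.0, "rx": 0.0, "ry": 0.0, "rz": -7.0, "claw": 0.0}, {"tx": 0.0, "ty": 0.0, "tz": 0.0, "rx": 0.0, "ry": 0.0, "rz": -8.0, "claw": 0.0}, {"tx": 0.0, "ty": 0.0, "tz": 0.0, "rx": 0.0, "ry": 0.0, "rz": -9.0, "claw": 0.0}, {"tx": 0.0, "ty": 0.0, "tz": 0.0, "rx": 0.0, "ry": 0.0, "rz": -10.0, "claw": 0.0}, {"tx": 0.0, "ty": 0.0, "tz": 0.0, "rx": 0.0, "ry": 0.0, "rz": -11.0, "claw": 0.0}, {"tx": 0.0, "ty": 0.0, "tz": 0.0, "rx": 0.0, "ry": 0.0, "rz": -11.0, "claw": 0.0}]}}

```text
clock: 7.9
eef_pos: [471.4, 146.9, 117.4]
tool_rot: [3.14, -0.003, 0.653]
force: [1.9, -2.1, 6.0]
width: 9.2
```

```bash
sed -i "s/s\['width'\].round(2)/s['width']/" st.py; python3 st.py
```

```text
7.9 [471.35 146.92 117.39] yaw 37.4 [ 3.1396 -0.0034  0.6528] F [ 1.9 -2.1  6. ] M [-0.423 -0.391 -0.   ] w 9.153085766419702 q7 -1.26 tau [ -1.38 -42.7   -0.34  -9.14  -0.49   0.36  -0.3 ]
```

>>> {"name": "apply_moves", "arguments": {"increments": [{"tx": 0.0, "ty": 0.0, "tz": 0.0, "rx": 0.0, "ry": 0.0, "rz": -0.5, "claw": 0.0}, {"tx": 0.0, "ty": 0.0, "tz": 0.0, "rx": 0.0, "ry": 0.0, "rz": -1.0, "claw": 0.0}, {"tx": 0.0, "ty": 0.0, "tz": 0.0, "rx": 0.0, "ry": 0.0, "rz": -1.5, "claw": 0.0}, {"tx": 0.0, "ty": 0.0, "tz": 0.0, "rx": 0.0, "ry": 0.0, "rz": -1.5, "claw": 0.0}]}}

```text
clock: 8.3
eef_pos: [471.4, 146.8, 117.4]
tool_rot: [3.14, -0.004, 0.523]
force: [3.2, -1.5, 5.8]
width: 9.2
```

```bash
python3 st.py
```

```text
8.3 [471.38 146.84 117.37] yaw 29.95 [ 3.1401 -0.0036  0.5228] F [ 3.2 -1.5  5.8] M [-0.481 -0.356 -0.046] w 9.184112868786812 q7 -1.34 tau [ -1.34 -42.67  -0.11  -9.12  -0.43   0.4   -0.12]
```

>>> {"name": "apply_moves", "arguments": {"increments": [{"tx": 0.0, "ty": 0.0, "tz": 0.0, "rx": 0.0, "ry": 0.0, "rz": -0.3, "claw": 0.0}, {"tx": 0.0, "ty": 0.0, "tz": 0.0, "rx": 0.0, "ry": 0.0, "rz": -0.6, "claw": 0.0}, {"tx": 0.0, "ty": 0.0, "tz": 0.0, "rx": 0.0, "ry": 0.0, "rz": -0.6, "claw": 0.0}]}}

```text
clock: 8.6
eef_pos: [471.4, 146.8, 117.4]
tool_rot: [3.14, -0.004, 0.471]
force: [2.8, -1.3, 6.2]
width: 8.9
```

```bash
python3 st.py
```

```text
8.6 [471.4  146.81 117.39] yaw 26.97 [ 3.1403 -0.0038  0.4707] F [ 2.8 -1.3  6.2] M [-0.487 -0.323 -0.054] w 8.943283923664936 q7 -1.38 tau [-1.320e+00 -4.267e+01 -2.000e-02 -9.110e+00 -4.000e-01  4.100e-01
 -5.000e-02]
```

Step finely into the seat.

>>> {"name": "apply_moves", "arguments": {"increments": [{"tx": 0.0, "ty": 0.0, "tz": 0.0, "rx": 0.0, "ry": 0.0, "rz": -0.2, "claw": 0.0}, {"tx": 0.0, "ty": 0.0, "tz": 0.0, "rx": 0.0, "ry": 0.0, "rz": -0.3, "claw": 0.0}, {"tx": 0.0, "ty": 0.0, "tz": 0.0, "rx": 0.0, "ry": 0.0, "rz": -0.3, "claw": 0.0}]}}

```text
clock: 8.9
eef_pos: [471.4, 146.8, 117.4]
tool_rot: [3.14, -0.004, 0.445]
force: [2.7, -1.8, 5.5]
width: 8.9
```

```bash
python3 st.py
```

```text
8.9 [471.41 146.81 117.39] yaw 25.49 [ 3.1404 -0.0038  0.4449] F [ 2.7 -1.8  5.5] M [-0.471 -0.373  0.016] w 8.889135407391082 q7 -1.4 tau [-1.300e+00 -4.267e+01  1.000e-02 -9.110e+00 -3.800e-01  4.200e-01
  1.000e-02]
```

>>> {"name": "apply_moves", "arguments": {"increments": [{"tx": 0.0, "ty": 0.0, "tz": 0.0, "rx": 0.0, "ry": 0.0, "rz": -0.2, "claw": 0.0}, {"tx": 0.0, "ty": 0.0, "tz": 0.0, "rx": 0.0, "ry": 0.0, "rz": -0.3, "claw": 0.0}, {"tx": 0.0, "ty": 0.0, "tz": 0.0, "rx": 0.0, "ry": 0.0, "rz": -0.3, "claw": 0.0}]}}

```text
clock: 9.2
eef_pos: [471.4, 146.8, 117.4]
tool_rot: [3.14, -0.004, 0.422]
force: [2.4, -2.8, 6.2]
width: 8.7
```

```bash
python3 st.py
```

```text
9.2 [471.42 146.8  117.39] yaw 24.16 [ 3.14   -0.0038  0.4217] F [ 2.4 -2.8  6.2] M [-0.57  -0.43   0.614] w 8.743546474292984 q7 -1.41 tau [ -0.88 -42.62   0.38  -9.09  -1.05   0.43  -0.66]
```

The torque jumped to +0.61 N m, so the screw is on its hard stop. I'll ease back in small steps to see where the load disappears, which is the true seat yaw.

>>> {"name": "apply_moves", "arguments": {"increments": [{"tx": 0.0, "ty": 0.0, "tz": 0.0, "rx": 0.0, "ry": 0.0, "rz": 0.1, "claw": 0.0}, {"tx": 0.0, "ty": 0.0, "tz": 0.0, "rx": 0.0, "ry": 0.0, "rz": 0.1, "claw": 0.0}]}}

```text
clock: 9.4
eef_pos: [471.4, 146.8, 117.4]
tool_rot: [3.14, -0.004, 0.43]
force: [2.7, -2.0, 5.3]
width: 9.0
```

```bash
python3 st.py
```

```text
9.4 [471.39 146.79 117.38] yaw 24.61 [ 3.1402 -0.0038  0.4296] F [ 2.7 -2.   5.3] M [-0.562 -0.363  0.367] w 9.033926909795747 q7 -1.41 tau [ -1.   -42.66   0.22  -9.09  -0.78   0.42  -0.35]
```

>>> {"name": "apply_moves", "arguments": {"increments": [{"tx": 0.0, "ty": 0.0, "tz": 0.0, "rx": 0.0, "ry": 0.0, "rz": 0.1, "claw": 0.0}, {"tx": 0.0, "ty": 0.0, "tz": 0.0, "rx": 0.0, "ry": 0.0, "rz": 0.1, "claw": 0.0}]}}

```text
clock: 9.6
eef_pos: [471.4, 146.8, 117.4]
tool_rot: [3.14, -0.004, 0.437]
force: [1.6, -2.5, 5.1]
width: 8.7
```

```bash
python3 st.py
```

```text
9.6 [471.42 146.8  117.41] yaw 25.04 [ 3.1404 -0.0039  0.4369] F [ 1.6 -2.5  5.1] M [-0.516 -0.359  0.049] w 8.716263153089907 q7 -1.4 tau [-1.180e+00 -4.267e+01  7.000e-02 -9.100e+00 -4.700e-01  4.200e-01
 -4.000e-02]
```

>>> {"name": "apply_moves", "arguments": {"increments": [{"tx": 0.0, "ty": 0.0, "tz": 0.0, "rx": 0.0, "ry": 0.0, "rz": 0.5, "claw": 0.0}, {"tx": 0.0, "ty": 0.0, "tz": 0.0, "rx": 0.0, "ry": 0.0, "rz": 1.2, "claw": 0.0}, {"tx": 0.0, "ty": 0.0, "tz": 0.0, "rx": 0.0, "ry": 0.0, "rz": 2.2, "claw": 0.0}, {"tx": 0.0, "ty": 0.0, "tz": 0.0, "rx": 0.0, "ry": 0.0, "rz": 3.2, "claw": 0.0}, {"tx": 0.0, "ty": 0.0, "tz": 0.0, "rx": 0.0, "ry": 0.0, "rz": 4.2, "claw": 0.0}, {"tx": 0.0, "ty": 0.0, "tz": 0.0, "rx": 0.0, "ry": 0.0, "rz": 5.2, "claw": 0.0}, {"tx": 0.0, "ty": 0.0, "tz": 0.0, "rx": 0.0, "ry": 0.0, "rz": 6.2, "claw": 0.0}, {"tx": 0.0, "ty": 0.0, "tz": 0.0, "rx": 0.0, "ry": 0.0, "rz": 7.2, "claw": 0.0}, {"tx": 0.0, "ty": 0.0, "tz": 0.0, "rx": 0.0, "ry": 0.0, "rz": 8.2, "claw": 0.0}, {"tx": 0.0, "ty": 0.0, "tz": 0.0, "rx": 0.0, "ry": 0.0, "rz": 9.0, "claw": 0.0}, {"tx": 0.0, "ty": 0.0, "tz": 0.0, "rx": 0.0, "ry": 0.0, "rz": 9.0, "claw": 0.0}]}}

```text
clock: 10.7
eef_pos: [471.1, 147.1, 117.4]
tool_rot: [3.139, -0.002, 1.224]
force: [1.9, -0.8, 6.8]
width: 9.0
```

```bash
python3 st.py
```

```text
10.7 [471.06 147.12 117.37] yaw 70.11 [ 3.1389e+00 -2.1000e-03  1.2237e+00] F [ 1.9 -0.8  6.8] M [-0.292 -0.263  0.016] w 9.001105517995162 q7 -0.87 tau [ -0.51 -42.64  -1.76  -9.35  -0.23   0.19   0.23]
```

>>> {"name": "apply_moves", "arguments": {"increments": [{"tx": 0.0, "ty": 0.0, "tz": 0.0, "rx": 0.0, "ry": 0.0, "rz": 0.5, "claw": 0.0}, {"tx": 0.0, "ty": 0.0, "tz": 0.0, "rx": 0.0, "ry": 0.0, "rz": 1.2, "claw": 0.0}, {"tx": 0.0, "ty": 0.0, "tz": 0.0, "rx": 0.0, "ry": 0.0, "rz": 2.2, "claw": 0.0}, {"tx": 0.0, "ty": 0.0, "tz": 0.0, "rx": 0.0, "ry": 0.0, "rz": 3.2, "claw": 0.0}, {"tx": 0.0, "ty": 0.0, "tz": 0.0, "rx": 0.0, "ry": 0.0, "rz": 4.2, "claw": 0.0}, {"tx": 0.0, "ty": 0.0, "tz": 0.0, "rx": 0.0, "ry": 0.0, "rz": 5.2, "claw": 0.0}, {"tx": 0.0, "ty": 0.0, "tz": 0.0, "rx": 0.0, "ry": 0.0, "rz": 6.2, "claw": 0.0}, {"tx": 0.0, "ty": 0.0, "tz": 0.0, "rx": 0.0, "ry": 0.0, "rz": 7.2, "claw": 0.0}, {"tx": 0.0, "ty": 0.0, "tz": 0.0, "rx": 0.0, "ry": 0.0, "rz": 8.2, "claw": 0.0}, {"tx": 0.0, "ty": 0.0, "tz": 0.0, "rx": 0.0, "ry": 0.0, "rz": 8.7, "claw": 0.0}, {"tx": 0.0, "ty": 0.0, "tz": 0.0, "rx": 0.0, "ry": 0.0, "rz": 9.0, "claw": 0.0}, {"tx": 0.0, "ty": 0.0, "tz": 0.0, "rx": 0.0, "ry": 0.0, "rz": 9.0, "claw": 0.0}]}}

```text
clock: 11.9
eef_pos: [470.5, 147.1, 117.4]
tool_rot: [3.139, 0.0, 2.008]
force: [0.5, -0.4, 7.1]
width: 8.6
```

```bash
python3 st.py
```

```text
11.9 [470.54 147.14 117.39] yaw 115.07 [3.1392e+00 5.0000e-04 2.0083e+00] F [ 0.5 -0.4  7.1] M [-0.255 -0.145  0.052] w 8.614891891721832 q7 -0.32 tau [ -0.42 -42.28  -3.73  -9.79  -0.2   -0.14   0.07]
```

>>> {"name": "apply_moves", "arguments": {"increments": [{"tx": 0.0, "ty": 0.0, "tz": 0.0, "rx": 0.0, "ry": 0.0, "rz": 0.0, "claw": 0.0}, {"tx": 0.0, "ty": 0.0, "tz": 0.0, "rx": 0.0, "ry": 0.0, "rz": 0.0, "claw": 0.0}, {"tx": 0.0, "ty": 0.0, "tz": 0.0, "rx": 0.0, "ry": 0.0, "rz": 0.0, "claw": 0.0}]}}

```text
clock: 12.2
eef_pos: [470.6, 147.1, 117.4]
tool_rot: [3.139, 0.001, 2.008]
force: [0.6, -1.8, 6.5]
width: 9.0
```

```bash
python3 st.py; python3 - <<'E'
from h import *
from cell import *
f=[]
for n,b in(('scene',(200,95,340,215)),('top',(160,180,310,300))):
    im=get_image(n)[:,:,::-1].copy();cv2.imwrite(f'pics/{n}3.png',im)
    a=cv2.imread(f'pics/{n}0.png')
    x0,y0,x1,y1=b;c=cv2.resize(im[y0:y1,x0:x1],(400,int(400*(y1-y0)/(x1-x0))),interpolation=cv2.INTER_CUBIC)
    f.append(cv2.copyMakeBorder(c,0,400-c.shape[0],0,0,cv2.BORDER_CONSTANT))
    for ce,st,m in blobs(im,b,(0,0,120),(180,70,255),100):print(n,ce.round(1),st)
cv2.imwrite('pics/w3.png',np.hstack(f))
E
```

```text
12.2 [470.55 147.15 117.38] yaw 115.04 [3.1392e+00 7.0000e-04 2.0079e+00] F [ 0.6 -1.8  6.5] M [-0.249 -0.05   0.043] w 8.981841494452825 q7 -0.32 tau [-5.600e-01 -4.235e+01 -3.720e+00 -9.780e+00 -2.400e-01 -1.500e-01
 -4.000e-02]
scene [242.1 180.8] [235 175  15  12 125]
scene [315.4 202.4] [305 190  21  25 416]
top [196.7 196.3] [186 186  23  22 370]
top [270.6 222.3] [264 216  14  14 154]
top [180.  245.3] [168 233  27  25 146]
```

View pics/w3.png

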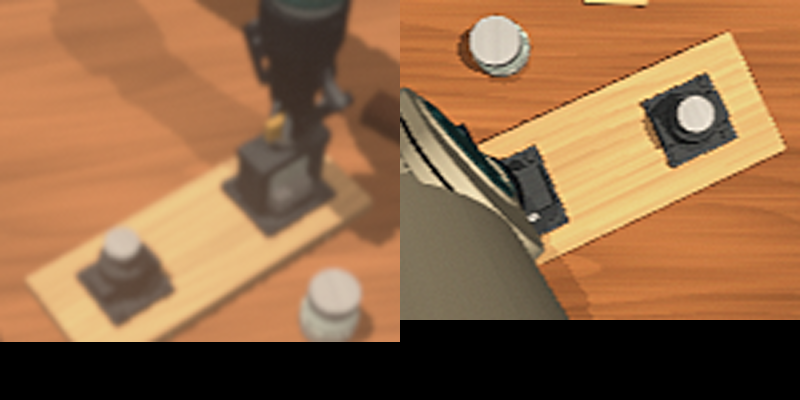

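The fingers grip the wing, and its left end shows at crop (275,125). The plunger head and the jar are at their original pixels. Handing in.

```bash
python3 -c "
from cell import *
print(finish_job())"; python3 st.py
```

```text
the job is handed in; nothing more can be done
None
the job is handed in; nothing more can be done
```

The job is done in the order asked and handed in at 12.3 s. I got no verdict back.

- **Ejector:** I pushed the plunger down until it stopped at z = 80 mm, where the force climbed from 10 to 24 N. After release, its head was back at its rest pixels in both views.
- **Thumbscrew:** I gripped the wing and turned it clockwise about 82° onto the hard stop, where the torque jumped to 0.6 N m. Easing back, the load vanished at a tool yaw of about 25.15°. The bed's direction in the images predicted 25.3°.
- **Back-off:** I then turned it 90° anticlockwise and held it there. The last yaw was 115.04°, about 89.9° off the seat, or 1.57 rad.
- **Final hold:** The wing is still gripped, with the opening reading 9.0 mm on the 10 mm wing. Side forces are under 2 N, with about 6.5 N upward on the tool.
- **Bystanders:** The jar is at its original pixels. I did not re-measure the brush, bridge blank and block at the end, but the arm never came near them.

**Disagreements:** The two cameras differed by 3 to 4 mm in x. The heights I measured from them came out about 4 mm low against the text. The contact heights at the plunger agreed with the text. At the end the gripper hid most of the wing, so its angle rests on the tool yaw, not a direct view.

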